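# Fit the shaft spacer and hold the belt tensioner back

### The job

The open drive unit is waiting for its new belt: first slide the brass spacer sleeve over the upright steel shaft so that it sits fully down on the pulley hub, and let go of it. Then, with the fingertips, push the sprung tensioner arm back by its orange plate, past the click of the brass pawl and on towards its stop pin, and finish while still pressing it there, so that your fingers and not the pawl hold it back. Leave the other things on the bench where they are.

Things in the scene. Friction and masses are not known exactly. Their poses are not given: they have to be found in the camera images.
- drive_unit: drive unit with its cover off, fixed: grey housing, aluminium deck 163 x 258 mm, deck top at 45 mm. Origin: centre of its underside; x points away from its vents and switch, y left, z up; turned up to 0.35 rad. In its frame: black driven pulley (56 mm wide, hub 26 mm wide) with shaft at x -30, y +80 mm; small motor pulley (71 mm high) at x -35, y -98; tensioner pivot at x +35, y -95. No belt
- shaft_tip (a point): centre of the top end of the upright steel shaft, 112 mm above the bench; the shaft is 12 mm thick and its last 5 mm taper to 6 mm
- shaft_seat (a point): centre of the pulley hub's top face on the shaft's axis, 71 mm above the bench and 41 mm below shaft_tip: the spacer's underside rests here when it is home
- spacer: loose brass spacer sleeve, a plain upright tube: 31 mm outside, bore 15.4 mm, 22 mm high, about 40 g. Origin at the centre of its underside; z along its axis. It stands upright on the bench, to the left of the drive unit
- tensioner (a joint): angle of the sprung tensioner (blue arm, white roller, orange plate whose middle is 105 mm from the pivot): 0 at rest, grows clockwise from above as it is pushed to the unit's +x, 0.6 rad at the stop pin. At value q the arm points (0.5 - q) rad anticlockwise from the unit's +y. Push at the plate: 4 N at 0 to 8 N at 0.6, plus 2 to 3 N while it lifts the pawl
- tensioner_pivot (a point): the tensioner's pivot axis, at the height of the deck (45 mm above the bench)
- thumb_plate (a point): middle of the push face of the orange plate at the arm's end, 87 mm above the bench; plate 26 mm wide, 5 mm thick, from 59 to 105 mm above the bench. Site axes: x along the push, square to the face, turning with the arm; y outward along the arm. The deck in front of the face is free for about 50 mm. The white roller (22 mm thick, 80 mm high) stands 35 mm nearer the pivot
- pawl (a joint): angle of the brass ratchet pawl, a hinged bar lying across above the blue arm 45 mm from the pivot: 0 when down; the passing arm lifts its nose (about 0.2 rad) until, with the tensioner at about 0.46 rad, it clicks down to 0 behind the arm. If let go, the arm springs back to about 0.43 rad and rests on the pawl
- petri_dish: bystander: clear lidded petri dish, 71 mm across, 15 mm high, on the bench near the spacer; origin at the centre of its underside
- marker: bystander: white and green marker pen lying on the bench, 135 mm long, 16 mm thick
- tape_roll: bystander: roll of beige tape lying flat, 104 mm across, 25 mm high; not the spacer. Beyond it to the left stands a fixed bench shaker, 314 mm high, its near side at y = 0.45 m, from x = 0.33 m on: pass over it or in front of it
- beaker: bystander: small clear beaker, 57 mm across, 70 mm high, to the right of the drive unit

How it is judged:
By the outcome, as a careful person would: the job done as asked, in the order asked, and still so for the second after the job is handed in, while the arm keeps its last pose, push and grip.
It also fails if it takes over 59 s, if anything falls off the work surface, if the arm or the gripper's body presses on something with over 40 N, if the wrist force passes 120 N, or if a joint passes its speed limit or range.

### The arm

A 6-joint arm with a two-finger parallel gripper is mounted at the origin on a cart in front of the work surface, level with it; the furniture and walls round the work are solid. World frame = base frame: x ahead of the robot, y to its left, z up, the work surface at z = 0. Lengths are in mm, angles in rad, forces in N, time in s.
With the tool pointing down it reaches from about 350 to 875 mm from the base axis. Payload 4.2 kg.
Tool frame: the origin (TCP) lies on the centre line of the jaws, within the pads' length; the fingertips stand 14 mm ahead of it and the grasp point (between the pads) lies 5 mm behind it (tcp_to_tips is the distance from the TCP to the fingertips, in mm); z points along the fingers, y is the direction in which the jaws open and shut (so a half turn about z gives the same grasp; the last joint's range is limited). The gripper opens to 85 mm and grips with 20 to 120 N. Pads are 22 mm wide; open, the fingers measure 114 mm over their backs; the gripper's body (76 mm by 85 mm) begins 54 mm behind the grasp point. The pads swing forward as they close: fully open they stand 13 mm farther back than shut.
Start: joints at [-0.969, 0.385, 0.008, 0, -1.194, -0.259], TCP at [210.093, -588.609, 245.312] pointing down, gripper open.
Joint ranges: [-3.14, 3.14], [-1.21, 2.06], [-1.07, 1.41], [-3.16, 2.05], [-2.99, -0.16], [-3.1, 3.1]. Speed limits (rad/s): [2.79, 2.79, 3.14, 3.14, 3.14, 3.14].

### API

Orientations are given as a unit quaternion [x, y, z, w].
In Python, from bench import read_state, get_image, job_done, tcp_to_tips gives the robot as it stands. The module is installed in compiled form; this text tells all that it offers.
- The arm moves only by the tool play_rows, never from a script. Its argument "targets" is a list of rows, each an object of numbers: "gripper": the gripper's target within -1 to 1 (shut at 1, half-way at 0, fully open at -1); "tx", "ty", "tz": the shift along the tool's x, y, z scaled (see below); "spin": the turn about the tool's z scaled (see below). A call has 1 to 12 rows; each row is the pose to reach, as a shift and turn from the pose commanded when the call began, along the tool's axes at that moment; what a row does not reach only later rows make up. The controller multiplies each number of a shift by 0.25 m and each number of a turn by pi/4 rad. A row lasts 1/8 s, in which the tool goes at most 62.5 mm and 10.7 degrees, less where a joint would pass 70% of its speed; a pose out of reach is approached as far as the arm can. A call with a number of a shift or a turn outside -1 to 1 is refused whole. A call with a gripper value outside its range is refused whole. The fingers move at their own pace and stop on an object; the grip force is fixed at half the most. Time passes only in rows, so rows that repeat a pose let the fingers close. It gives the time, the measured TCP pose, the force and the opening at its end, in the units of the state.
- read_state(): the state, without advancing time (a new reading comes with each control period).
- get_image(name): name is "scene" or "top" or "wrist"; returns a dict with "frame" (420x560x3 uint8, red, green, blue), "depth" (420x560 float32, mm along the optical axis (not along the pixel's ray), 0 where there is no reading), "mtx" (3x3 intrinsics, pixels), "world_to_cam" (4x4, takes a point from world to camera coordinates). Camera axes: x right, y up, looking along -z (the intrinsics and any distortion apply to the point x, -y, -z); pixel columns grow to the right and rows downward; lengths in mm; the calibration is good to about 2 mm. A picture is of the moment at which its call begins.
- job_done(): hands the job in, once; it reports no verdict.
The state is a dict: "clock": time; "joints": joint angles; "joint_vel": joint speeds; "joint_efforts": joint torques, N m; "position": TCP position; "ee_rot": TCP orientation; "contact_force": force on the tool from outside, world axes, zero at the start; "wrist_torque": the same for the moment, N m; "gripper_width": finger opening in mm.
Only numpy, scipy, OpenCV 4.12 (cv2) and the standard library are available. Lean on these libraries where they do the work, as an engineer would, in place of code of your own. Each camera call takes 0.05 s, during which the arm holds its last target.

## Working session

There is one attempt and no reset: what is moved stays moved. The work goes in short steps, Python scripts to look and compute and a tool call to move; the robot and the scene stay as the last step left them, time stands still between calls to the robot, and variables do not carry over. Pictures are saved under pics/ and viewed, and the job is handed in when it is done.

Besides the shell and the picture viewer there is one more tool, called after "Request:" by a JSON object that holds its "name" and its "arguments", one argument or row to a line. play_rows: Moves the arm, as the interface text tells. Its arguments: {"type":"object","properties":{"targets":{"type":"array","items":{"type":"object","properties":{"gripper":{"type":"number"},"tx":{"type":"number","minimum":-1,"maximum":1},"ty":{"type":"number","minimum":-1,"maximum":1},"tz":{"type":"number","minimum":-1,"maximum":1},"spin":{"type":"number","minimum":-1,"maximum":1}}}}},"required":["targets"]}

```bash
mkdir -p pics; ls; cat > h.py <<'E'
import numpy as np, cv2
from bench import read_state,get_image,job_done,tcp_to_tips
def snap(n,f):
    im=get_image(n); cv2.imwrite('pics/'+f+'.png',cv2.cvtColor(im['frame'],cv2.COLOR_RGB2BGR)); np.savez('pics/'+f+'.npz',**im); return im
def load(f): return dict(np.load('pics/'+f+'.npz'))
def ray(im,u,v):
    K=im['mtx'];T=im['world_to_cam'];R=T[:3,:3];t=T[:3,3]
    d=np.linalg.inv(K)@np.array([u,v,1.]); d=np.array([d[0],-d[1],-d[2]])
    return -R.T@t, R.T@d
def onz(im,u,v,z):
    c,d=ray(im,u,v); return c+d*(z-c[2])/d[2]
def dep(im,u,v):
    c,d=ray(im,u,v); return c+d*im['depth'][int(v),int(u)]
def proj(im,p):
    q=im['world_to_cam']@np.append(p,1.); k=im['mtx']@np.array([q[0],-q[1],-q[2]]); return k[:2]/k[2]
E
python3 - <<'E'
from h import *
print(read_state(), tcp_to_tips if not callable(tcp_to_tips) else tcp_to_tips())
for n in('scene','top','wrist'): im=snap(n,n+'0'); print(n,im['mtx'],im['world_to_cam'])
E
```

```text
pics
{'clock': 0.0, 'joints': array([-9.69370702e-01,  3.85559474e-01,  6.62458065e-03, -5.17522958e-04,
       -1.19400939e+00, -2.58617379e-01]), 'joint_vel': array([-0.00071974,  0.00058017,  0.00094186, -0.00103432, -0.00043145,
       -0.00049085]), 'joint_efforts': array([-3.77047063e-04, -3.92290986e+01,  1.88400704e+01,  4.18610930e+00,
       -4.71184976e-03,  9.01802110e-06]), 'position': array([ 209.92799017, -588.09553185,  244.2165606 ]), 'ee_rot': array([-1.70471893e-01,  9.85361925e-01,  1.07646632e-03, -2.29120933e-04]), 'contact_force': array([-0.16688124, -0.98167794, -0.00712798]), 'wrist_torque': array([-0.00765714,  0.00283458, -0.01131996]), 'gripper_width': 85.24019401953763} 14.0
scene [[479.24145377   0.         284.14545738]
 [  0.         479.24145377 214.91056026]
 [  0.           0.           1.        ]] [[-7.54020327e-01 -6.56727538e-01 -1.27392120e-02  3.61792504e+02]
 [ 3.11894325e-01 -3.75034631e-01  8.72966755e-01 -2.41613831e+02]
 [-5.78078954e-01  6.54261390e-01  4.87613327e-01 -1.02486447e+03]
 [ 0.00000000e+00  0.00000000e+00  0.00000000e+00  1.00000000e+00]]
top [[541.32862536   0.         288.41925411]
 [  0.         541.32862536 217.68651457]
 [  0.           0.           1.        ]] [[-2.71928266e-02 -9.99577300e-01 -1.02845086e-02  1.03170498e+01]
 [ 9.86788867e-01 -2.84858708e-02  1.59487579e-01 -4.98165874e+02]
 [-1.59713127e-01 -5.81172049e-03  9.87146362e-01 -1.48424892e+03]
 [ 0.00000000e+00  0.00000000e+00  0.00000000e+00  1.00000000e+00]]
wrist [[357.27604822   0.         281.73724947]
 [  0.         357.27604822 208.355098  ]
 [  0.           0.           1.        ]] [[-3.35909127e-01  9.41890840e-01  2.58929096e-03  6.23538350e+02]
 [-8.96378825e-01 -3.18831405e-01 -3.07979769e-01  4.03999414e+01]
 [-2.89257776e-01 -1.05774201e-01  9.51389383e-01 -3.81335054e+02]
 [ 0.00000000e+00  0.00000000e+00  0.00000000e+00  1.00000000e+00]]
```

View pics/top0.png

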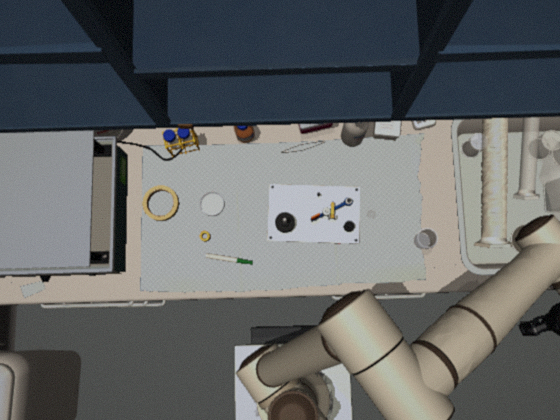

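View pics/scene0.png

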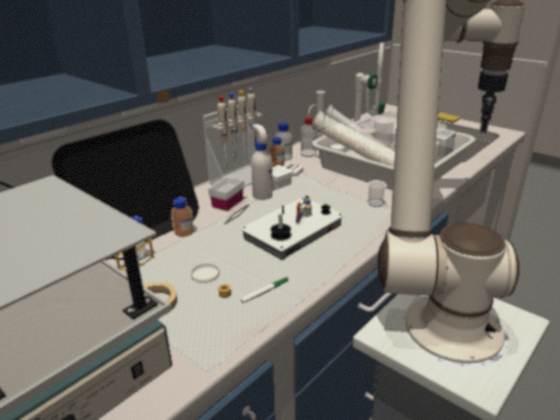

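The top view shows the brass spacer at about (205,236), the petri dish at (212,204) and the marker at (230,259). The unit's deck runs from about (268,184) to (361,244), with the driven pulley at (285,222), the orange plate at (317,217) and the tensioner pivot at (348,202). I'll zoom in next.

```bash
python3 - <<'E'
from h import *
im=load('top0');f=cv2.cvtColor(im['frame'],cv2.COLOR_RGB2BGR)
a=cv2.resize(f[175:255,260:370],None,fx=7,fy=7,interpolation=cv2.INTER_CUBIC);cv2.imwrite('pics/c1.png',a)
im2=load('scene0');f2=cv2.cvtColor(im2['frame'],cv2.COLOR_RGB2BGR)
cv2.imwrite('pics/c2.png',cv2.resize(f2[185:305,190:350],None,fx=5,fy=5,interpolation=cv2.INTER_CUBIC))
# spacer mask
hsv=cv2.cvtColor(im['frame'],cv2.COLOR_RGB2HSV)
m=cv2.inRange(hsv,(12,110,80),(32,255,255))
n,l,s,c=cv2.connectedComponentsWithStats(m)
for i in range(1,n):
    if s[i,4]>8: print(s[i],c[i],onz(im,*c[i],22))
# deck
m=cv2.inRange(im['frame'],(190,190,190),(255,255,255));m[:180]=0
n,l,s,c=cv2.connectedComponentsWithStats(m)
for i in range(1,n):
    if s[i,4]>1500:
        cn,_=cv2.findContours((l==i).astype('uint8'),cv2.RETR_EXTERNAL,cv2.CHAIN_APPROX_NONE)
        cc=max(cn,key=cv2.contourArea)
        P=np.array([onz(im,*p[0],45)[:2] for p in cc],np.float32)
        print(s[i],c[i],cv2.minAreaRect(P))
E
```

```text
[246 127   6   6  15] [248.93333333 129.66666667] [765.54790824 104.96166629  22.        ]
[174 128   4   4   9] [175.33333333 129.55555556] [772.50190736 320.91317695  22.        ]
[235 129   7   7  18] [237.44444444 131.27777778] [761.67139893 138.68943977  22.        ]
[164 130  35  23 208] [181.72115385 142.3125    ] [733.13415238 301.97853344  22.        ]
[176 196   2  11  12] [176.75 200.75] [559.65080587 315.52446249  22.        ]
[330 203   4  15  46] [331.93478261 210.39130435] [ 518.67265371 -128.23465159   22.        ]
[146 206   4   6   9] [147.22222222 208.11111111] [540.63744521 400.16563694  22.        ]
[173 208   4   5  10] [174.7 210. ] [532.84962679 321.24745987  22.        ]
[162 214  11   6  17] [166.17647059 217.29411765] [512.38935743 345.50578824  22.        ]
[200 231  10  10  55] [204.67272727 235.65454545] [456.38590913 235.53003334  22.        ]
```

View pics/c1.png

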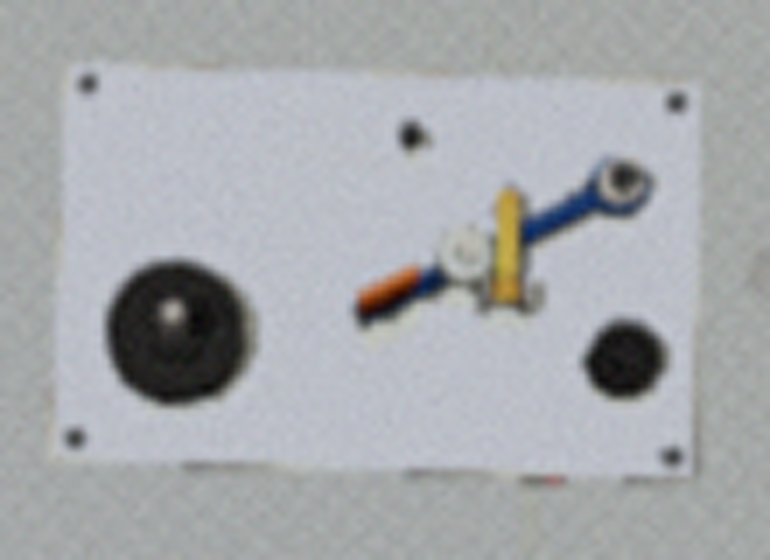

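View pics/c2.png

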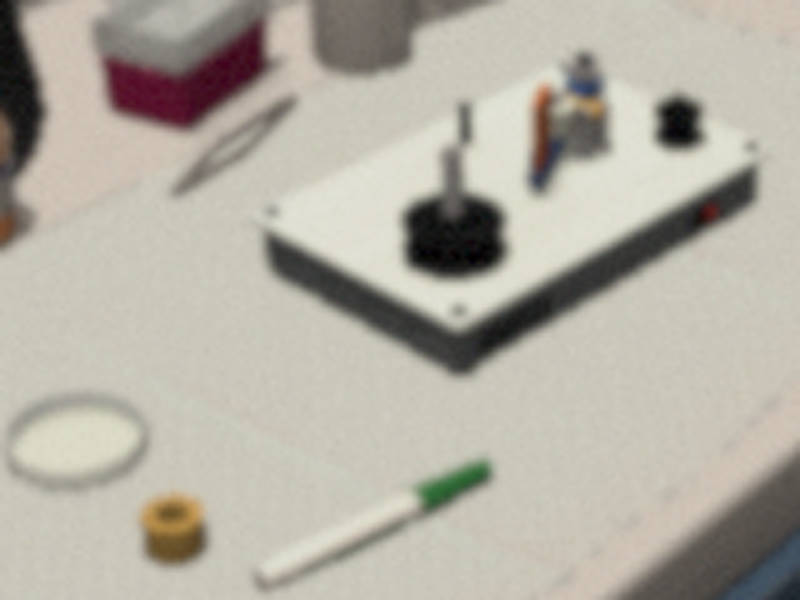

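```bash
python3 - <<'E'
from h import *
im=load('top0'); sc=load('scene0')
def C(u,v): return np.array([(u+.5)/7-.5+260,(v+.5)/7-.5+175])
pts=[(88,83),(676,102),(75,438),(671,457)]
W=np.array([onz(im,*C(*p),45)[:2] for p in pts]); print(W)
corn=np.array([onz(im,*C(*p),45)[:2] for p in [(72,64),(700,84),(55,462),(692,476)]]);print(corn, np.linalg.norm(corn[0]-corn[1]),np.linalg.norm(corn[0]-corn[2]))
c=W.mean(0); yv=(W[0]-W[1]+W[2]-W[3]); a=np.arctan2(-yv[0],yv[1]); print('unit',c,corn.mean(0),'yaw',a)
R=np.array([[np.cos(a),-np.sin(a)],[np.sin(a),np.cos(a)]])
for n,l,z in [('shaft',(-30,80),112),('seat',(-30,80),71),('motor',(-35,-98),71),('pivot',(35,-95),45)]:
    p=np.append(c+R@np.array(l),z); u=proj(im,p); s=proj(sc,p)
    print(n,p.round(1),'topcrop',((u-[260,175])*7).round(),'scenecrop',((s-[190,185])*5).round())
print(onz(im,*C(172,308),112), onz(im,*C(624,178),95))
for u,v in[(451,150),]: 
  print(onz(sc,u/5+190,v/5+185,112))
print('campos',ray(im,1,1)[0],ray(sc,1,1)[0])
# triangulate tip
A=[];b=[]
for I,(u,v) in((im,C(172,306)),(sc,(451/5+190,150/5+185))):
    o,d=ray(I,u,v);d/=np.linalg.norm(d);M=np.eye(3)-np.outer(d,d);A.append(M);b.append(M@o)
print(np.linalg.solve(sum(A),sum(b)))
# spacer scene
print(onz(sc,173/5+190,512/5+185,22))
E
```

```text
[[ 588.48327917   39.9936207 ]
 [ 573.6386542  -197.27792202]
 [ 443.92450107   48.41925835]
 [ 429.5599969  -188.49489755]]
[[ 596.54441227   46.29987422]
 [ 580.77862859 -207.31087547]
 [ 434.52456527   56.59709045]
 [ 421.73099416 -196.47121741]] 254.10031934220626 162.34673844661964
unit [508.90160784 -74.33998513] [508.39465007 -75.22128205] yaw -0.061520770527604775
shaft [483.9   7.4 112. ] topcrop [169. 307.] scenecrop [453. 141.]
seat [483.9   7.4  71. ] topcrop [171. 323.] scenecrop [454. 209.]
motor [ 467.9 -170.    71. ] topcrop [624. 350.] scenecrop [680.  97.]
pivot [ 538.  -171.3   45. ] topcrop [613. 188.] scenecrop [585. 100.]
[484.54487983   7.45577395 112.        ] [ 533.41476318 -169.49138689   95.        ]
[478.41623406  14.94427155 112.        ]
campos [ 254.81105129  -12.50403988 1544.72829952] [-244.29569295  817.51479614  715.26736507]
[485.92143702   7.25339068 106.07937251]
[456.27868674 238.81141289  22.        ]
```

Request:
{"name": "play_rows", "arguments": {
  "targets": [
    {"tx":-0.12,"ty":0.18,"spin":0.1},
    {"tx":-0.24,"ty":0.36,"spin":0.2},
    {"tx":-0.36,"ty":0.54,"spin":0.3},
    {"tx":-0.48,"ty":0.72,"spin":0.4},
    {"tx":-0.6,"ty":0.9,"spin":0.436},
    {"tx":-0.6,"ty":0.9,"spin":0.436}
  ]
}}

```text
invalid input
```

Request:
{"name": "play_rows", "arguments": {
  "targets": [
    {"gripper":-1,"tx":-0.12,"ty":0.18,"tz":0,"spin":0.1},
    {"gripper":-1,"tx":-0.24,"ty":0.36,"tz":0,"spin":0.2},
    {"gripper":-1,"tx":-0.36,"ty":0.54,"tz":0,"spin":0.3},
    {"gripper":-1,"tx":-0.48,"ty":0.72,"tz":0,"spin":0.4},
    {"gripper":-1,"tx":-0.6,"ty":0.9,"tz":0,"spin":0.436},
    {"gripper":-1,"tx":-0.6,"ty":0.9,"tz":0,"spin":0.436}
  ]
}}

```text
clock: 0.9
position: [276.0, -323.7, 245.6]
ee_rot: [-0.003, 1.0, 0.0, 0.0]
contact_force: [0.5, -0.1, 0.7]
gripper_width: 85.4
```

Request:
{"name": "play_rows", "arguments": {
  "targets": [
    {"gripper":-1,"tx":-0.09,"ty":0.22,"tz":0,"spin":0},
    {"gripper":-1,"tx":-0.18,"ty":0.44,"tz":0,"spin":0},
    {"gripper":-1,"tx":-0.27,"ty":0.66,"tz":0,"spin":0},
    {"gripper":-1,"tx":-0.36,"ty":0.88,"tz":0,"spin":0},
    {"gripper":-1,"tx":-0.4,"ty":1,"tz":0,"spin":0},
    {"gripper":-1,"tx":-0.4,"ty":1,"tz":0,"spin":0}
  ]
}}

```text
clock: 1.65
position: [376.6, -75.2, 245.3]
ee_rot: [-0.002, 1.0, -0.0, -0.0]
contact_force: [0.0, 0.1, 0.3]
gripper_width: 85.4
```

Request:
{"name": "play_rows", "arguments": {
  "targets": [
    {"gripper":-1,"tx":-0.06,"ty":0.22,"tz":0,"spin":0},
    {"gripper":-1,"tx":-0.12,"ty":0.44,"tz":0,"spin":0},
    {"gripper":-1,"tx":-0.18,"ty":0.66,"tz":0,"spin":0},
    {"gripper":-1,"tx":-0.22,"ty":0.88,"tz":0,"spin":0},
    {"gripper":-1,"tx":-0.24,"ty":1,"tz":0,"spin":0},
    {"gripper":-1,"tx":-0.24,"ty":1,"tz":0,"spin":0}
  ]
}}

```text
clock: 2.4
position: [436.4, 174.2, 244.7]
ee_rot: [-0.001, 1.0, -0.001, -0.0]
contact_force: [0.3, -1.3, -0.0]
gripper_width: 85.4
```

```bash
python3 - <<'E'
from h import *
im=snap('wrist','w1'); s=read_state(); print(s['position'],s['ee_rot'],ray(im,1,1)[0])
for p in [(456.4,235.5,22),(456.4,235.5,0),(484,7.4,112)]: print(proj(im,np.array(p)))
E
```

```text
[435.90137966 173.13433934 244.67134182] [ 5.64682084e-05  9.99999599e-01 -5.66192912e-04 -6.92040766e-04] [357.27469528 174.47764817 374.02613996]
[341.4852425  194.96785719]
[338.25866932 189.44656327]
[ 74.71622474 257.86623703]
```

View pics/w1.png

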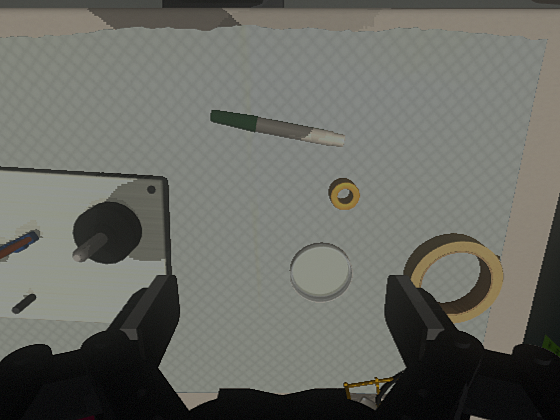

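The wrist view shows the spacer ring at about (344,195), where (341.5,195) was predicted, and the shaft tip at about (80,256). I'll refine both.

```bash
python3 - <<'E'
from h import *
im=load('w1');f=cv2.cvtColor(im['frame'],cv2.COLOR_RGB2BGR)
a=cv2.resize(f[170:220,315:375],None,fx=8,fy=8,interpolation=cv2.INTER_CUBIC);b=cv2.resize(f[195:275,60:150],None,fx=5,fy=5,interpolation=cv2.INTER_CUBIC)
o=np.zeros((400,940,3),'uint8');o[:400,:480]=a;o[:400,485:935]=b;cv2.imwrite('pics/c3.png',cv2.resize(o,(799,340)))
cv2.imwrite('pics/c3a.png',a);cv2.imwrite('pics/c3b.png',b)
hsv=cv2.cvtColor(im['frame'],cv2.COLOR_RGB2HSV)
m=cv2.inRange(hsv,(10,70,150),(35,255,255));m2=np.zeros_like(m);m2[170:220,315:375]=m[170:220,315:375]
cn,_=cv2.findContours(m2,cv2.RETR_EXTERNAL,cv2.CHAIN_APPROX_NONE);c=max(cn,key=cv2.contourArea)
e=cv2.fitEllipse(c);print(e,onz(im,*e[0],22))
P=np.array([onz(im,*p[0],22)[:2] for p in c],np.float32);print(cv2.minEnclosingCircle(P))
# depth
D=[dep(im,u,v) for v in range(170,220) for u in range(315,375)];D=np.array(D);k=D[:,2]>17
print(k.sum(),D[k].mean(0),D[k].min(0),D[k].max(0))
D=np.array([dep(im,u,v) for v in range(195,275) for u in range(60,150) if im['depth'][v,u]>0]);k=D[:,2]>107
print(k.sum(),D[k].mean(0),D[k].min(0),D[k].max(0))
D=np.array([dep(im,u,v) for v in range(255,300) for u in range(270,370) if im['depth'][v,u]>0]);k=D[:,2]>10
print(k.sum(),D[k].mean(0),D[k].min(0),D[k].max(0))
E
```

```text
Traceback (most recent call last):
cv2.error: OpenCV(4.12.0) /io/opencv/modules/imgproc/src/shapedescr.cpp:361: error: (-201:Incorrect size of input array) There should be at least 5 points to fit the ellipse in function 'fitEllipseNoDirect'
```

View pics/c3.png

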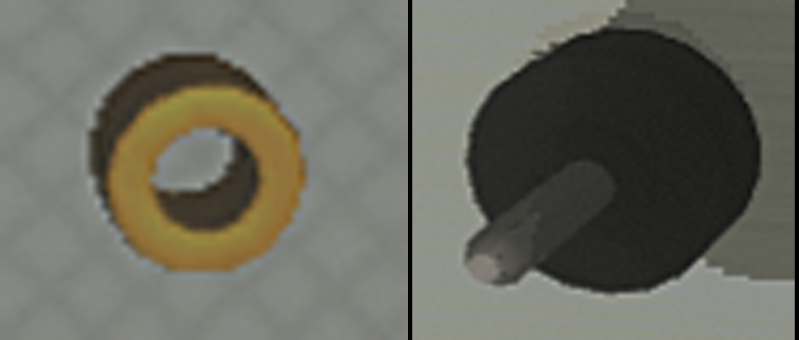

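```bash
python3 - <<'E'
from h import *
im=load('w1')
hsv=cv2.cvtColor(im['frame'],cv2.COLOR_RGB2HSV);print(hsv[205,345],hsv[196,345],hsv[190,365])
m=cv2.inRange(hsv,(10,90,110),(35,255,255));m2=np.zeros_like(m);m2[170:220,315:375]=m[170:220,315:375]
cn,_=cv2.findContours(m2,cv2.RETR_EXTERNAL,cv2.CHAIN_APPROX_NONE);c=max(cn,key=cv2.contourArea)
e=cv2.fitEllipse(c);print(e,onz(im,*e[0],22))
P=np.array([onz(im,*p[0],22)[:2] for p in c],np.float32);print(cv2.minEnclosingCircle(P))
def dd(r,c,z):
    D=np.array([dep(im,u,v) for v in range(*r) for u in range(*c) if im['depth'][v,u]>0]);k=D[:,2]>z
    print(k.sum(),D[:,2].max(),*( [D[k].mean(0),D[k].min(0),D[k].max(0)] if k.sum() else []))
dd((170,220),(315,375),17);dd((195,275),(60,150),107);dd((240,305),(280,360),10)
print(onz(im,76.6,257.6,112))
E
```

```text
[ 24 145 149] [ 48   9 136] [ 45   8 135]
((344.86761474609375, 195.95335388183594), (26.434179306030273, 28.197221755981445), 68.63782501220703) [457.44340879 239.01723332  22.        ]
((457.5248718261719, 239.0817108154297), 14.821328163146973)
544 25.078783947551585 [456.73012765 238.35371207  22.08041968] [442.3911084  223.39142821  17.04111632] [471.61509568 253.70493437  25.07878395]
158 114.02884798178695 [482.46577514  10.54428571 110.44044282] [477.96031125   3.79951228 107.0046964 ] [488.70334754  15.03810173 114.02884798]
2907 18.63685985600648 [549.33153775 218.02459529  15.69743402] [515.56160924 183.68292975  10.00307594] [586.43393182 253.2478654   18.63685986]
[483.76176555   8.96212656 112.        ]
```

Request:
{"name": "play_rows", "arguments": {
  "targets": [
    {"gripper":-1,"tx":-0.04,"ty":0.13,"tz":0.1,"spin":0},
    {"gripper":-1,"tx":-0.084,"ty":0.258,"tz":0.28,"spin":0},
    {"gripper":-1,"tx":-0.084,"ty":0.258,"tz":0.46,"spin":0},
    {"gripper":-1,"tx":-0.084,"ty":0.258,"tz":0.6,"spin":0},
    {"gripper":-1,"tx":-0.084,"ty":0.258,"tz":0.6,"spin":0},
    {"gripper":-1,"tx":-0.084,"ty":0.258,"tz":0.6,"spin":0}
  ]
}}

```text
clock: 3.2
position: [457.7, 237.9, 96.8]
ee_rot: [0.0, 1.0, 0.001, 0.001]
contact_force: [0.8, 0.1, 0.4]
gripper_width: 85.7
```

```bash
python3 - <<'E'
from h import *
im=snap('wrist','w2'); s=read_state(); print(s['position'],s['ee_rot'],ray(im,1,1)[0])
hsv=cv2.cvtColor(im['frame'],cv2.COLOR_RGB2HSV)
m=cv2.inRange(hsv,(10,90,110),(35,255,255))
cn,_=cv2.findContours(m,cv2.RETR_EXTERNAL,cv2.CHAIN_APPROX_NONE)
for c in cn:
  if cv2.contourArea(c)>150:
    e=cv2.fitEllipse(c);P=np.array([onz(im,*p[0],22)[:2] for p in c],np.float32);print(e,onz(im,*e[0],22),cv2.minEnclosingCircle(P))
E
```

```text
[457.80650968 238.33079947  97.21306071] [1.60380214e-04 9.99998394e-01 1.09709257e-03 1.40786102e-03] [378.18066764 237.98390027 225.90217992]
((397.8239440917969, 366.3648376464844), (10.178454399108887, 28.190799713134766), 3.5705857276916504) [561.32944684 319.65372601  22.        ] ((560.8018188476562, 318.3097229003906), 13.360033988952637)
((496.0335388183594, 320.4825744628906), (34.857215881347656, 96.60212707519531), 106.86280059814453) [523.72025366 381.65715171  22.        ] ((528.7479248046875, 380.5162353515625), 39.27360534667969)
((294.42938232421875, 215.93679809570312), (12.122893333435059, 24.18170166015625), 112.44861602783203) [449.44362765 245.93559885  22.        ] ((451.7388916015625, 245.4206085205078), 7.932758808135986)
```

View pics/w2.png

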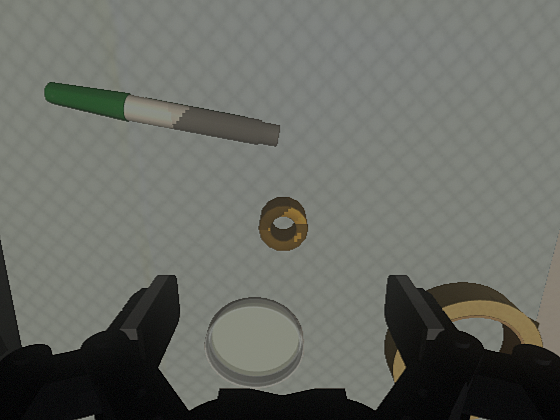

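The spacer ring is centred at about (283.5,228), midway between the fingers at columns 157 and 407.

```bash
python3 - <<'E'
from h import *
im=load('w2');hsv=cv2.cvtColor(im['frame'],cv2.COLOR_RGB2HSV)
m=cv2.inRange(hsv,(8,70,75),(35,255,255));m2=np.zeros_like(m);m2[190:260,250:320]=m[190:260,250:320]
cn,_=cv2.findContours(m2,cv2.RETR_EXTERNAL,cv2.CHAIN_APPROX_NONE);c=max(cn,key=cv2.contourArea)
P=np.array([onz(im,*p[0],22)[:2] for p in c],np.float32);print(cv2.boundingRect(c),cv2.minEnclosingCircle(P))
f=cv2.cvtColor(im['frame'],cv2.COLOR_RGB2BGR)
cv2.imwrite('pics/c4.png',cv2.resize(f[190:260,250:320],None,fx=8,fy=8,interpolation=cv2.INTER_CUBIC))
D=np.array([dep(im,u,v) for v in range(190,260) for u in range(250,320) if im['depth'][v,u]>0]);k=D[:,2]>20
print(D[:,2].max(),D[k].min(0),D[k].max(0),D[k].mean(0))
E
```

```text
(260, 206, 47, 45) ((457.61798095703125, 239.2274627685547), 14.851399421691895)
24.547462555098065 [442.42695335 223.65665918  20.00827436] [472.22132636 253.78187543  24.54746256] [456.76446029 238.84247791  22.41331905]
```

View pics/c4.png

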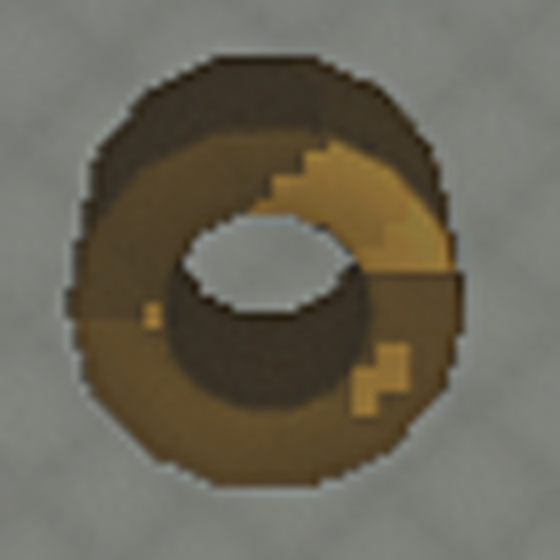

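Request:
{"name": "play_rows", "arguments": {
  "targets": [
    {"gripper":-1,"tx":0,"ty":0.003,"tz":0.12,"spin":0},
    {"gripper":-1,"tx":0,"ty":0.003,"tz":0.24,"spin":0},
    {"gripper":-1,"tx":0,"ty":0.003,"tz":0.314,"spin":0},
    {"gripper":-1,"tx":0,"ty":0.003,"tz":0.314,"spin":0},
    {"gripper":1,"tx":0,"ty":0.003,"tz":0.314,"spin":0},
    {"gripper":1,"tx":0,"ty":0.003,"tz":0.314,"spin":0},
    {"gripper":1,"tx":0,"ty":0.003,"tz":0.314,"spin":0},
    {"gripper":1,"tx":0,"ty":0.003,"tz":0.314,"spin":0},
    {"gripper":1,"tx":0,"ty":0.003,"tz":0.314,"spin":0},
    {"gripper":1,"tx":0,"ty":0.003,"tz":0.314,"spin":0},
    {"gripper":1,"tx":0,"ty":0.003,"tz":0.314,"spin":0},
    {"gripper":1,"tx":0,"ty":0.003,"tz":0.314,"spin":0}
  ]
}}

```text
clock: 4.75
position: [457.0, 239.5, 18.0]
ee_rot: [-0.0, 1.0, 0.0, 0.001]
contact_force: [-1.8, 0.4, 5.6]
gripper_width: 28.6
```

```bash
python3 - <<'E'
from h import *
im=snap('wrist','w3'); s=read_state(); print(s['position'],s['ee_rot'],s['contact_force'],s['gripper_width'])
E
```

```text
[457.02693722 239.4818439   17.97156104] [-4.33605720e-04  9.99999548e-01  4.95627534e-04  6.86376422e-04] [-0.27293311 -0.80509182  5.05847738] 28.317073396329818
```

View pics/w3.png

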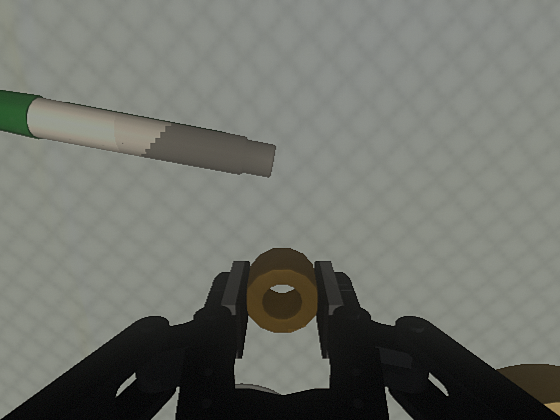

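Request:
{"name": "play_rows", "arguments": {
  "targets": [
    {"gripper":1,"tx":0,"ty":0,"tz":-0.05,"spin":0},
    {"gripper":1,"tx":0,"ty":0,"tz":-0.2,"spin":0},
    {"gripper":1,"tx":0,"ty":0,"tz":-0.4,"spin":0},
    {"gripper":1,"tx":0,"ty":0,"tz":-0.6,"spin":0},
    {"gripper":1,"tx":-0.03,"ty":-0.2,"tz":-0.6,"spin":0},
    {"gripper":1,"tx":-0.06,"ty":-0.4,"tz":-0.6,"spin":0},
    {"gripper":1,"tx":-0.08,"ty":-0.6,"tz":-0.6,"spin":0},
    {"gripper":1,"tx":-0.1,"ty":-0.68,"tz":-0.6,"spin":0},
    {"gripper":1,"tx":-0.108,"ty":-0.72,"tz":-0.6,"spin":0},
    {"gripper":1,"tx":-0.108,"ty":-0.72,"tz":-0.6,"spin":0},
    {"gripper":1,"tx":-0.108,"ty":-0.72,"tz":-0.6,"spin":0}
  ]
}}

```text
clock: 6.18
position: [483.6, 59.7, 166.9]
ee_rot: [-0.001, 1.0, 0.0, 0.0]
contact_force: [-0.0, 0.0, -0.2]
gripper_width: 28.8
```

```bash
python3 - <<'E'
from h import *
im=snap('wrist','w4'); t=snap('top','t4');sc=snap('scene','s4');s=read_state(); print(s['position'],s['ee_rot'],s['contact_force'],s['gripper_width'])
f=cv2.cvtColor(im['frame'],cv2.COLOR_RGB2BGR)
cv2.imwrite('pics/c5.png',cv2.resize(f[170:370,180:380],None,fx=3,fy=3,interpolation=cv2.INTER_CUBIC))
f=cv2.cvtColor(sc['frame'],cv2.COLOR_RGB2BGR)
cv2.imwrite('pics/c6.png',cv2.resize(f[165:265,220:360],None,fx=5,fy=5,interpolation=cv2.INTER_CUBIC))
E
```

```text
[483.54003419  59.791782   166.78111979] [-7.97163429e-04  9.99999681e-01  9.75452515e-06 -5.00489665e-05] [-0.17640582  0.46694487  0.39639361] 28.44076316194705
```

View pics/w4.png

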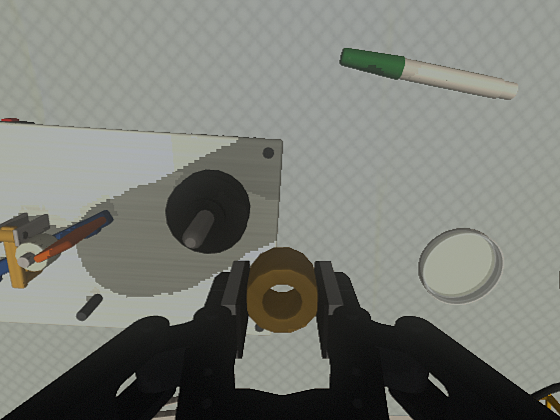

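View pics/c5.png

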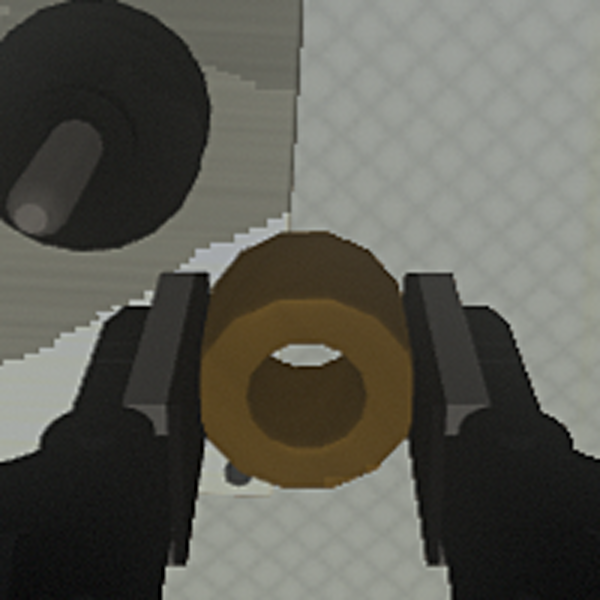

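View pics/c6.png

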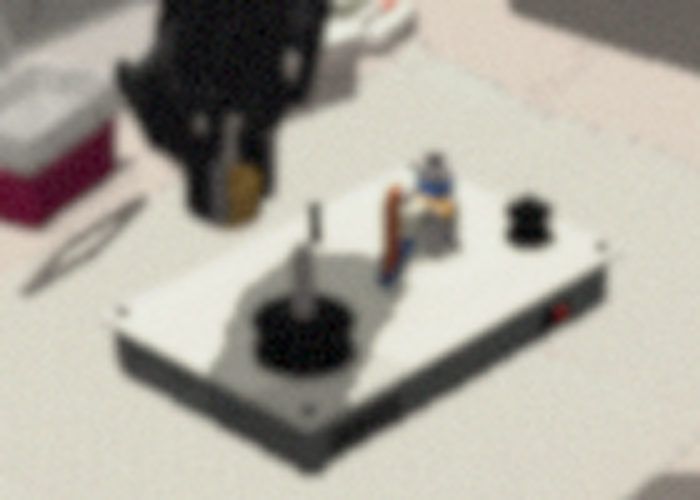

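The wrist view shows the held spacer's top ring at about (282,301) and the shaft tip at about (191,243). I'll work out the offset between them.

```bash
python3 - <<'E'
from h import *
im=load('w4');f=im['frame'];hsv=cv2.cvtColor(f,cv2.COLOR_RGB2HSV)
m=cv2.inRange(hsv,(8,70,75),(35,255,255));m2=np.zeros_like(m);m2[230:350,230:340]=m[230:350,230:340]
cn,_=cv2.findContours(m2,cv2.RETR_EXTERNAL,cv2.CHAIN_APPROX_NONE);c=max(cn,key=cv2.contourArea)
P=np.array([onz(im,*p[0],171)[:2] for p in c],np.float32);print(cv2.boundingRect(c),cv2.minEnclosingCircle(P))
print('ring',onz(im,282-.3,301-.3,171)); print('tip',onz(im,190.8,242.8,112))
for (u,v) in [(282,322),(282,323)]: print(dep(im,u,v))
D=np.array([dep(im,u,v) for v in range(225,260) for u in range(175,220) if im['depth'][v,u]>0]);k=D[:,2]>107
print(k.sum(),D[:,2].max(),D[k].min(0),D[k].max(0),D[k].mean(0))
D=np.array([dep(im,u,v) for v in range(268,333) for u in range(246,318) if im['depth'][v,u]>0]);k=D[:,2]>167
print(k.sum(),D[:,2].max(),D[k].min(0),D[k].max(0),D[k].mean(0),read_state()['position'])
# pulley circle
m=cv2.inRange(f,(0,0,0),(48,48,48))[165:260,160:255]
cv2.imwrite('pics/c7.png',m)
E
```

```text
(247, 269, 70, 64) ((484.2997131347656, 60.1276741027832), 14.920929908752441)
ring [483.85102302  60.0032228  171.        ]
tip [484.23935749   9.19486793 112.        ]
[492.78374874  60.13465426 172.53700745]
[493.50173383  60.1361179  172.20027513]
318 114.15572311706217 [477.74418541   3.09162493 107.05832453] [489.08444065  14.57943137 114.15572312] [482.3677281    9.66164058 110.52835387]
3269 175.31973267097615 [468.90656277  45.5727053  167.00113378] [499.1944129   74.26048185 175.31973267] [483.26624803  59.9170329  171.09071409] [483.54003419  59.791782   166.78111979]
```

Request:
{"name": "play_rows", "arguments": {
  "targets": [
    {"gripper":1,"tx":0,"ty":-0.08,"tz":0,"spin":0},
    {"gripper":1,"tx":0,"ty":-0.16,"tz":0,"spin":0},
    {"gripper":1,"tx":0,"ty":-0.203,"tz":0,"spin":0},
    {"gripper":1,"tx":0,"ty":-0.203,"tz":0,"spin":0},
    {"gripper":1,"tx":0,"ty":-0.203,"tz":0.06,"spin":0},
    {"gripper":1,"tx":0,"ty":-0.203,"tz":0.09,"spin":0},
    {"gripper":1,"tx":0,"ty":-0.203,"tz":0.09,"spin":0},
    {"gripper":1,"tx":0,"ty":-0.203,"tz":0.09,"spin":0}
  ]
}}

```text
clock: 7.32
position: [484.0, 8.6, 144.7]
ee_rot: [-0.0, 1.0, 0.0, 0.0]
contact_force: [-0.7, -0.3, -0.3]
gripper_width: 28.5
```

```bash
python3 - <<'E'
from h import *
im=snap('wrist','w5');sc=snap('scene','s5');s=read_state(); print(s['position'],s['ee_rot'],s['contact_force'],s['gripper_width'])
f=cv2.cvtColor(im['frame'],cv2.COLOR_RGB2BGR)
g=cv2.cvtColor(sc['frame'],cv2.COLOR_RGB2BGR)
o=np.hstack([cv2.resize(f[200:340,212:352],(399,399),interpolation=cv2.INTER_CUBIC),cv2.resize(g[180:250,245:315],(399,399),interpolation=cv2.INTER_CUBIC)])
cv2.imwrite('pics/c8.png',o)
E
```

```text
[483.96139849   8.52030551 144.77007048] [-3.30740085e-04  9.99999811e-01  1.30501502e-04  5.01486410e-04] [-0.27204008 -0.92194437  0.01242479] 28.5748936795401
```

View pics/c8.png

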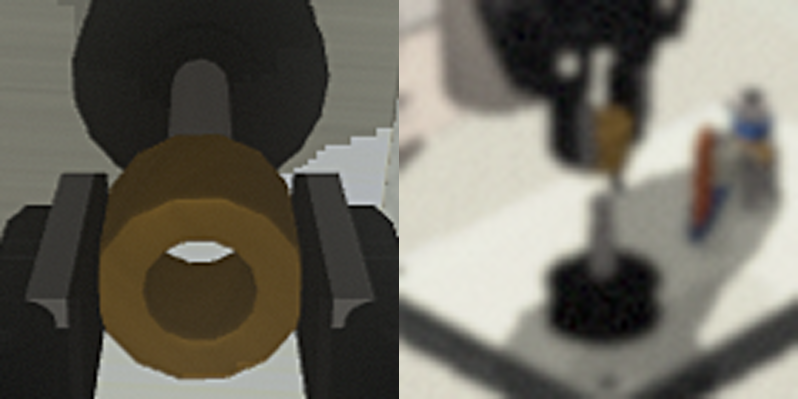

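Request:
{"name": "play_rows", "arguments": {
  "targets": [
    {"gripper":1,"tx":0,"ty":0,"tz":0.03,"spin":0},
    {"gripper":1,"tx":0,"ty":0,"tz":0.06,"spin":0},
    {"gripper":1,"tx":0,"ty":0,"tz":0.09,"spin":0},
    {"gripper":1,"tx":0,"ty":0,"tz":0.1,"spin":0},
    {"gripper":1,"tx":0,"ty":0,"tz":0.1,"spin":0}
  ]
}}

```text
clock: 8.05
position: [483.5, 8.3, 119.0]
ee_rot: [-0.0, 1.0, -0.0, -0.0]
contact_force: [-0.0, 0.7, -0.5]
gripper_width: 28.5
```

```bash
python3 - <<'E'
from h import *
im=snap('wrist','w6');s=read_state(); print(s['position'],s['ee_rot'],s['contact_force'],s['gripper_width'])
f=cv2.cvtColor(im['frame'],cv2.COLOR_RGB2BGR)
cv2.imwrite('pics/c9.png',cv2.resize(f[200:340,212:352],(560,560),interpolation=cv2.INTER_CUBIC))
E
```

```text
[483.70819257   8.28573378 119.29059909] [-2.24276955e-04  9.99999974e-01 -4.55391418e-05  4.21437722e-06] [ 0.48512114 -0.11397467 -1.52198085] 28.193920496134854
```

View pics/c9.png

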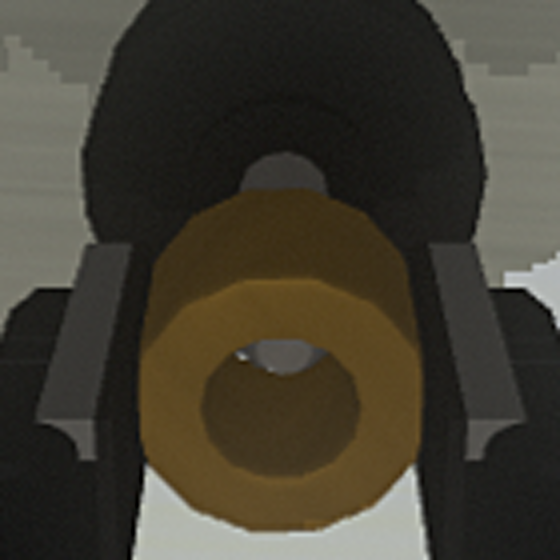

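The tip can be seen inside the bore, centred, with no force. I'll go on down.

Request:
{"name": "play_rows", "arguments": {
  "targets": [
    {"gripper":1,"tx":0,"ty":0,"tz":0.03,"spin":0},
    {"gripper":1,"tx":0,"ty":0,"tz":0.06,"spin":0},
    {"gripper":1,"tx":0,"ty":0,"tz":0.09,"spin":0},
    {"gripper":1,"tx":0,"ty":0,"tz":0.11,"spin":0},
    {"gripper":1,"tx":0,"ty":0,"tz":0.11,"spin":0}
  ]
}}

```text
clock: 8.72
position: [483.3, 8.2, 91.3]
ee_rot: [-0.0, 1.0, -0.0, -0.001]
contact_force: [-0.8, 0.6, -0.6]
gripper_width: 27.9
```

```bash
python3 - <<'E'
from h import *
im=snap('wrist','w7');s=read_state(); print(s['position'],s['contact_force'],s['gripper_width'])
f=cv2.cvtColor(im['frame'],cv2.COLOR_RGB2BGR)
cv2.imwrite('pics/c10.png',cv2.resize(f[200:340,212:352],(560,560),interpolation=cv2.INTER_CUBIC))
E
```

```text
[483.58680552   8.25022436  91.61488967] [ 0.24171464  0.52232448 -0.57262372] 28.245025039747226
```

View pics/c10.png

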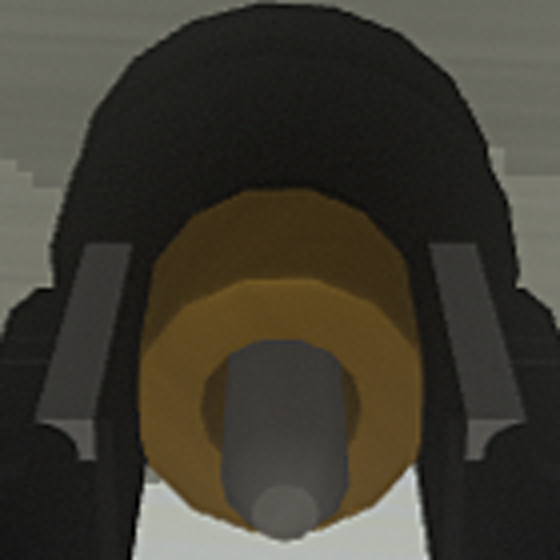

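Request:
{"name": "play_rows", "arguments": {
  "targets": [
    {"gripper":1,"tx":0,"ty":0,"tz":0.005,"spin":0},
    {"gripper":1,"tx":0,"ty":0,"tz":0.01,"spin":0},
    {"gripper":1,"tx":0,"ty":0,"tz":0.012,"spin":0},
    {"gripper":1,"tx":0,"ty":0,"tz":0.012,"spin":0}
  ]
}}

```text
clock: 9.28
position: [483.6, 8.3, 89.0]
ee_rot: [-0.0, 1.0, -0.0, 0.0]
contact_force: [-0.2, -0.6, 1.8]
gripper_width: 28.5
```

Request:
{"name": "play_rows", "arguments": {
  "targets": [
    {"gripper":-0.3,"tx":0,"ty":0,"tz":0,"spin":0},
    {"gripper":-0.3,"tx":0,"ty":0,"tz":0,"spin":0},
    {"gripper":-0.3,"tx":0,"ty":0,"tz":0,"spin":0},
    {"gripper":-0.3,"tx":0,"ty":0,"tz":0,"spin":0},
    {"gripper":-0.3,"tx":0,"ty":0,"tz":0,"spin":0},
    {"gripper":-0.3,"tx":0,"ty":0,"tz":-0.1,"spin":0},
    {"gripper":-0.3,"tx":0,"ty":0,"tz":-0.3,"spin":0},
    {"gripper":-0.3,"tx":0,"ty":0,"tz":-0.4,"spin":0},
    {"gripper":-0.3,"tx":0,"ty":0,"tz":-0.4,"spin":0}
  ]
}}

```text
clock: 10.4
position: [484.8, 8.7, 191.0]
ee_rot: [-0.0, 1.0, 0.001, 0.003]
contact_force: [0.7, 0.5, 0.1]
gripper_width: 55.6
```

```bash
python3 - <<'E'
from h import *
im=snap('wrist','w8');sc=snap('scene','s8');s=read_state(); print(s['position'],s['contact_force'],s['gripper_width'])
D=np.array([dep(im,u,v) for v in range(0,420) for u in range(150,420) if im['depth'][v,u]>0])
k=(abs(D[:,0]-484)<14)&(abs(D[:,1]-8.5)<14)&(np.hypot(D[:,0]-484,D[:,1]-8.5)>8)&(D[:,2]<125);print(k.sum(),np.histogram(D[k,2],bins=range(45,127,5)),np.median(D[k&(D[:,2]>88)&(D[:,2]<99)],0))
E
```

```text
[483.0496086    8.23056381 188.29646405] [-0.34500378 -0.04008911  0.31258262] 55.53350544787532
1272 (array([  0,   0,   0,   0, 167,  12,  45,  45,  51, 941,  11,   0,   0,
         0,   0,   0]), array([ 45,  50,  55,  60,  65,  70,  75,  80,  85,  90,  95, 100, 105,
       110, 115, 120, 125])) [481.08021229   7.97856559  93.48957501]
```

View pics/w8.png

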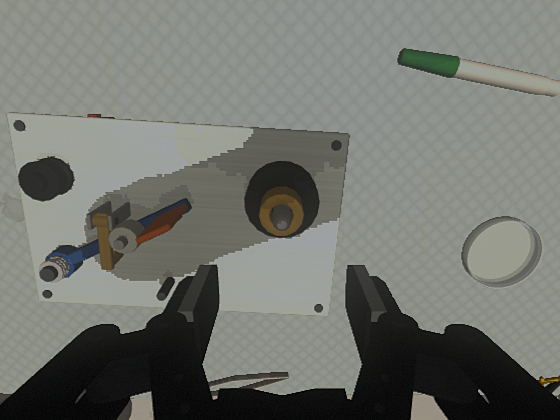

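The spacer is off the gripper and its top is at 93.5 mm, where 93 is expected when it is home. Next I'll measure the orange plate at about (160,225) and the pivot at (50,272) in this view.

```bash
python3 - <<'E'
from h import *
im=load('w8');f=cv2.cvtColor(im['frame'],cv2.COLOR_RGB2BGR)
cv2.imwrite('pics/c11.png',cv2.resize(f[180:310,20:220],None,fx=4,fy=4,interpolation=cv2.INTER_CUBIC))
hsv=cv2.cvtColor(im['frame'],cv2.COLOR_RGB2HSV)
m=cv2.inRange(hsv,(0,110,50),(14,255,255));m[:190]=0
n,l,s,c=cv2.connectedComponentsWithStats(m)
i=1+np.argmax(s[1:,4]);print(s[i],c[i])
v,u=np.where(l==i);D=np.array([dep(im,a,b) for a,b in zip(u,v)])
print(D.min(0),D.max(0));k=D[:,2]>101;T=D[k];print(k.sum(),np.median(T,0))
print(cv2.minAreaRect(T[:,:2].astype(np.float32)), cv2.fitLine(T[:,:2].astype(np.float32),cv2.DIST_L2,0,.01,.01).ravel())
a=-.0615;R=np.array([[np.cos(a),-np.sin(a)],[np.sin(a),np.cos(a)]]);c=np.array([484,8.6])-R@np.array([-30,80]);print('c',c)
pv=c+R@np.array([35,-95]);print('pivot',pv)
for q in(0,.3,.46,.6):
    b=.5-q; P=pv+R@(105*np.array([-np.sin(b),np.cos(b)])); print(q,P,'push dir yaw',b+a, proj(im,np.append(P,105)))
print(proj(im,np.append(pv,95)))
E
```

```text
[135 204  52  40 726] [161.23278237 223.93112948]
[404.87340281 -86.55797037  61.49107473] [499.50171667   8.63035144 319.85951136]
304 [491.96389775 -73.81708323 105.11224066]
((455.11187744140625, -35.279457092285156), (11.299869537353516, 132.96694946289062), 43.98816680908203) [  0.62997717  -0.77661365 491.59622    -73.3709    ]
c [509.02638499 -73.09259486]
pivot [ 538.12139874 -170.06413797]
0 [493.54030356 -74.99823477] push dir yaw 0.4385 [152.00747523 234.61878233]
0.3 [523.62534715 -66.06959731] push dir yaw 0.1385 [170.29291635 275.93991274]
0.46 [540.37872482 -65.08840516] push dir yaw -0.02150000000000002 [174.07635417 297.58304086]
0.6 [555.00527986 -66.43048244] push dir yaw -0.16149999999999998 [174.11715272 315.74160066]
[ 30.52267714 287.21852475]
```

View pics/c11.png

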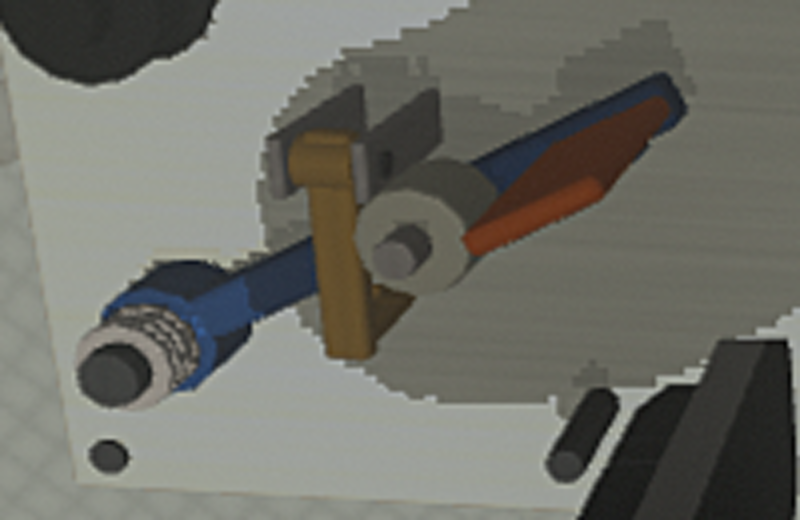

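Request:
{"name": "play_rows", "arguments": {
  "targets": [
    {"gripper":1,"tx":0.01,"ty":-0.1,"tz":0,"spin":-0.15},
    {"gripper":1,"tx":0.03,"ty":-0.2,"tz":0,"spin":-0.3},
    {"gripper":1,"tx":0.05,"ty":-0.3,"tz":0,"spin":-0.45},
    {"gripper":1,"tx":0.064,"ty":-0.373,"tz":0.06,"spin":-0.558},
    {"gripper":1,"tx":0.064,"ty":-0.373,"tz":0.13,"spin":-0.558},
    {"gripper":1,"tx":0.064,"ty":-0.373,"tz":0.156,"spin":-0.558},
    {"gripper":1,"tx":0.064,"ty":-0.373,"tz":0.156,"spin":-0.558},
    {"gripper":1,"tx":0.064,"ty":-0.373,"tz":0.156,"spin":-0.558},
    {"gripper":1,"tx":0.064,"ty":-0.373,"tz":0.156,"spin":-0.558}
  ]
}}

```text
clock: 11.62
position: [468.0, -84.7, 150.3]
ee_rot: [-0.218, 0.976, -0.0, 0.001]
contact_force: [-0.2, 0.6, -0.0]
gripper_width: -0.2
```

```bash
python3 - <<'E'
from h import *
from scipy.spatial.transform import Rotation as Ro
im=snap('wrist','w9');sc=snap('scene','s9');s=read_state(); print(s['joints'],s['position'],s['contact_force'],s['gripper_width'])
print(Ro.from_quat(s['ee_rot']).as_matrix().round(3))
f=cv2.cvtColor(im['frame'],cv2.COLOR_RGB2BGR)
D=np.array([[dep(im,u,v) for u in range(560)] for v in range(420)])
hsv=cv2.cvtColor(im['frame'],cv2.COLOR_RGB2HSV)
m=(cv2.inRange(hsv,(0,110,40),(14,255,255))>0)&(D[:,:,2]>101)&(D[:,:,2]<108)&(abs(D[:,:,0]-493)<30)&(abs(D[:,:,1]+75)<30)
print(m.sum(),D[m].mean(0),cv2.minAreaRect(D[m][:,:2].astype(np.float32)))
g=im  # pin from w8
w=load('w8');print('pin top', [onz(w,580/4+20,465/4+180,z) for z in(70,80,90)], 'base',onz(w,596/4+20,395/4+180,45),'depthtop',dep(w,580//4+20,466//4+180))
E
```

```text
[ 1.63451015e-01  2.30668474e-01 -4.84542171e-01  2.31894521e-05
 -8.54650003e-01 -1.29533785e+00] [467.89497643 -84.79734602 150.23434615] [-0.38648728 -0.22563279 -0.48291355] 0.042283862504010755
[[-0.905 -0.425  0.001]
 [-0.425  0.905  0.   ]
 [-0.001 -0.    -1.   ]]
0 [nan nan nan] ((0.0, 0.0), (0.0, 0.0), 0.0)
pin top [array([561.2221147 , -84.24359448,  70.        ]), array([554.96464981, -80.52654783,  80.        ]), array([548.70718492, -76.80950118,  90.        ])] base [559.51703688 -88.31292936  45.        ] depthtop [560.38853413 -83.86085706  70.96723942]<stdin>:9: RuntimeWarning: Mean of empty slice.
  ret = um.true_divide(
```

View pics/w9.png

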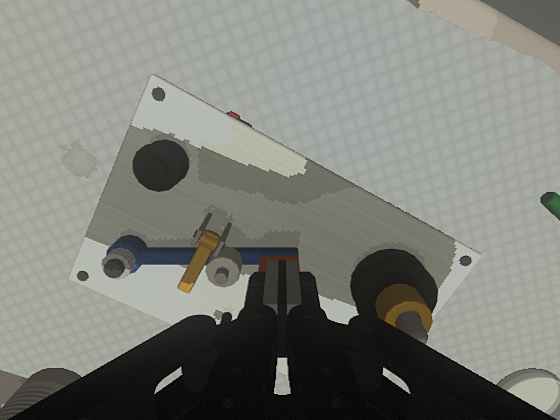

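The arm lies level in the tool view, with the orange plate at about columns 258-298, in line with the shut fingers. I'll go down in front of its face.

Request:
{"name": "play_rows", "arguments": {
  "targets": [
    {"gripper":1,"tx":0,"ty":0,"tz":0.1,"spin":0},
    {"gripper":1,"tx":0,"ty":0,"tz":0.2,"spin":0},
    {"gripper":1,"tx":0,"ty":0,"tz":0.264,"spin":0},
    {"gripper":1,"tx":0,"ty":0,"tz":0.264,"spin":0},
    {"gripper":1,"tx":0,"ty":0,"tz":0.264,"spin":0}
  ]
}}

```text
clock: 12.35
position: [468.3, -84.9, 84.5]
ee_rot: [-0.218, 0.976, -0.0, 0.001]
contact_force: [1.2, 1.5, 0.7]
gripper_width: 0.2
```

```bash
python3 - <<'E'
from h import *
im=snap('wrist','w10');sc=snap('scene','s10');s=read_state(); print(s['position'],s['contact_force'])
f=cv2.cvtColor(im['frame'],cv2.COLOR_RGB2BGR);g=cv2.cvtColor(sc['frame'],cv2.COLOR_RGB2BGR)
cv2.imwrite('pics/c12.png',np.hstack([cv2.resize(f[200:340,182:382],(420,294),interpolation=cv2.INTER_CUBIC),cv2.resize(g[170:250,250:350],(367,294),interpolation=cv2.INTER_CUBIC)]))
# poses along arc in tool axes; tool x dir=(-.905,-.425), y=(-.425,.905)
pv=np.array([538.1,-170.1]);tx=np.array([-.905,-.425]);ty=np.array([-.425,.905]);p0=s['position'][:2]
print('off now', (p0-pv)@tx,(p0-pv)@ty)
for q in np.arange(0,.66,.05):
    b=.4385-q; P=pv+107*np.array([-np.sin(b),np.cos(b)])-13.5*np.array([np.cos(b),np.sin(b)])
    d=P-p0; print(q.round(2),P.round(1),'tx %.3f ty %.3f spin %.3f'%(d@tx/250,d@ty/250,q/(np.pi/4)))
E
```

```text
[468.33444634 -84.89208489  84.72908183] [0.0232652  0.34815637 0.10290931]
off now 26.92446214235357 106.76352348022661
0.0 [480.4 -79. ] tx -0.054 ty 0.001 spin 0.000
0.05 [485.1 -76.2] tx -0.075 ty 0.003 spin 0.064
0.1 [489.8 -73.7] tx -0.097 ty 0.004 spin 0.127
0.15 [494.7 -71.4] tx -0.118 ty 0.004 spin 0.191
0.2 [499.7 -69.3] tx -0.140 ty 0.003 spin 0.255
0.25 [504.8 -67.5] tx -0.161 ty 0.001 spin 0.318
0.3 [510. -66.] tx -0.183 ty -0.002 spin 0.382
0.35 [515.2 -64.7] tx -0.204 ty -0.007 spin 0.446
0.4 [520.5 -63.7] tx -0.225 ty -0.012 spin 0.509
0.45 [525.8 -63. ] tx -0.245 ty -0.018 spin 0.573
0.5 [531.2 -62.5] tx -0.266 ty -0.026 spin 0.637
0.55 [536.6 -62.3] tx -0.286 ty -0.034 spin 0.700
0.6 [542.  -62.3] tx -0.305 ty -0.043 spin 0.764
0.65 [547.4 -62.7] tx -0.324 ty -0.054 spin 0.828
```

View pics/c12.png

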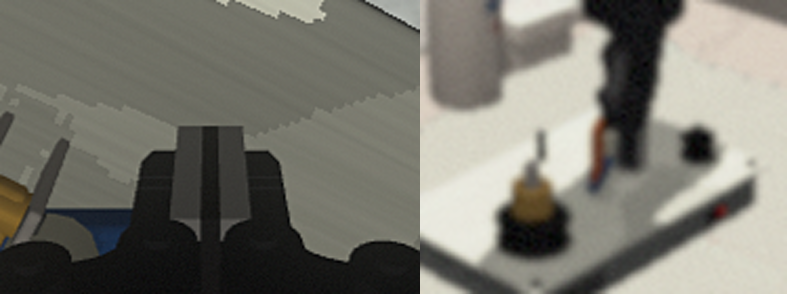

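The fingers stand in front of the plate and clear of it. I'll start pushing along the arc, turning with the arm.

Request:
{"name": "play_rows", "arguments": {
  "targets": [
    {"gripper":1,"tx":-0.03,"ty":0,"tz":0,"spin":0},
    {"gripper":1,"tx":-0.054,"ty":0.001,"tz":0,"spin":0},
    {"gripper":1,"tx":-0.075,"ty":0.003,"tz":0,"spin":0.064},
    {"gripper":1,"tx":-0.097,"ty":0.004,"tz":0,"spin":0.127},
    {"gripper":1,"tx":-0.118,"ty":0.004,"tz":0,"spin":0.191},
    {"gripper":1,"tx":-0.14,"ty":0.003,"tz":0,"spin":0.255},
    {"gripper":1,"tx":-0.14,"ty":0.003,"tz":0,"spin":0.255}
  ]
}}

```text
clock: 13.32
position: [496.4, -69.8, 83.3]
ee_rot: [-0.119, 0.993, -0.0, -0.004]
contact_force: [-6.6, -0.7, 3.5]
gripper_width: 0.3
```

```bash
cat > chk.py <<'E'
from h import *
import sys
def chk(n):
    im=snap('wrist','w'+n);sc=snap('scene','s'+n);t=snap('top','t'+n);s=read_state(); print(s['position'],s['contact_force'],s['gripper_width'])
    B=lambda i:cv2.cvtColor(i['frame'],cv2.COLOR_RGB2BGR)
    cv2.imwrite('pics/k'+n+'.png',np.hstack([cv2.resize(B(im)[200:340,112:382],(424,220),interpolation=cv2.INTER_CUBIC),cv2.resize(B(sc)[170:250,250:350],(367,294),interpolation=cv2.INTER_CUBIC)[:220]]))
chk(sys.argv[1])
E
python3 chk.py 11
```

```text
[496.2527666  -69.80144962  83.34037716] [-5.96554595 -1.13426917  4.42577533] -0.027736345406123252
```

View pics/k11.png

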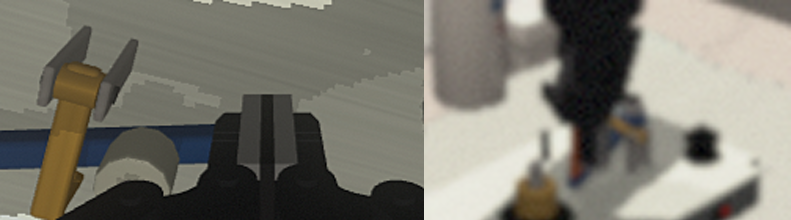

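```bash
cat > arc.py <<'E'
import numpy as np,sys
qc=float(sys.argv[1])
def pose(q):
    b=.4385-q; return 107*np.array([-np.sin(b),np.cos(b)])-13.5*np.array([np.cos(b),np.sin(b)])
b=.4385-qc;tx=-np.array([np.cos(b),np.sin(b)]);ty=np.array([-np.sin(b),np.cos(b)])
for q in np.arange(qc,.751,.05):
    d=pose(q)-pose(qc);print(round(q,2),'tx %.3f ty %.3f spin %.3f'%(d@tx/250,d@ty/250,(q-qc)/(np.pi/4)))
E
python3 arc.py 0.2
```

```text
0.2 tx 0.000 ty 0.000 spin 0.000
0.25 tx -0.021 ty 0.002 spin 0.064
0.3 tx -0.043 ty 0.003 spin 0.127
0.35 tx -0.065 ty 0.003 spin 0.191
0.4 tx -0.086 ty 0.002 spin 0.255
0.45 tx -0.108 ty 0.000 spin 0.318
0.5 tx -0.129 ty -0.003 spin 0.382
0.55 tx -0.150 ty -0.007 spin 0.446
0.6 tx -0.171 ty -0.013 spin 0.509
0.65 tx -0.192 ty -0.019 spin 0.573
0.7 tx -0.212 ty -0.027 spin 0.637
0.75 tx -0.232 ty -0.035 spin 0.700
```

Request:
{"name": "play_rows", "arguments": {
  "targets": [
    {"gripper":1,"tx":-0.021,"ty":0.002,"tz":-0.004,"spin":0.05},
    {"gripper":1,"tx":-0.043,"ty":0.003,"tz":-0.006,"spin":0.1},
    {"gripper":1,"tx":-0.065,"ty":0.003,"tz":-0.006,"spin":0.16},
    {"gripper":1,"tx":-0.086,"ty":0.002,"tz":-0.006,"spin":0.22},
    {"gripper":1,"tx":-0.108,"ty":0,"tz":-0.006,"spin":0.28},
    {"gripper":1,"tx":-0.129,"ty":-0.003,"tz":-0.006,"spin":0.34},
    {"gripper":1,"tx":-0.129,"ty":-0.003,"tz":-0.006,"spin":0.34}
  ]
}}

```text
clock: 14.35
position: [527.1, -62.4, 83.6]
ee_rot: [0.015, 1.0, -0.0, -0.005]
contact_force: [-4.3, 1.9, -1.7]
gripper_width: 0.1
```

```bash
python3 chk.py 12
```

```text
[527.04250601 -62.34900083  83.52393055] [-4.87621879  0.60709168 -2.15824014] 0.10896940458240324
```

View pics/k12.png

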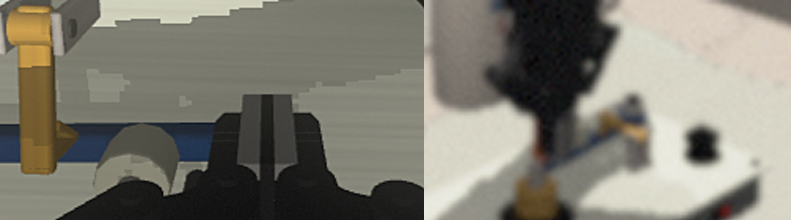

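View pics/w12.png

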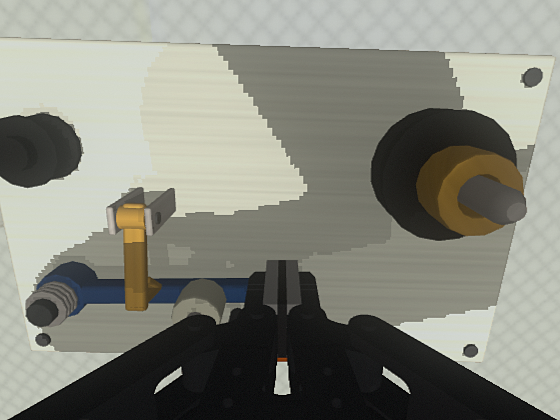

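```bash
python3 - <<'E'
import numpy as np
def pose(q):
    b=.4385-q; return 107*np.array([-np.sin(b),np.cos(b)])-13.5*np.array([np.cos(b),np.sin(b)])
b=-.0285;tx=-np.array([np.cos(b),np.sin(b)]);ty=np.array([-np.sin(b),np.cos(b)])
for q in (.54,.58,.62,.66): d=pose(q)-pose(.5);print(q,d@tx/250,d@ty/250,(q-.04-.467)/(np.pi/4))
E
```

```text
0.54 -0.01720923966363679 0.0012499483923431754 0.04201690497626034
0.58 -0.03445469837507442 0.0018107109232861319 0.09294648676566675
0.62 -0.051708787079209645 0.0016813904924023826 0.14387606855507332
0.66 -0.06894390291479177 0.0008621939847943865 0.19480565034447986
```

Request:
{"name": "play_rows", "arguments": {
  "targets": [
    {"gripper":1,"tx":-0.017,"ty":-0.003,"tz":0,"spin":0.04},
    {"gripper":1,"tx":-0.034,"ty":-0.007,"tz":0,"spin":0.09},
    {"gripper":1,"tx":-0.044,"ty":-0.009,"tz":0,"spin":0.12},
    {"gripper":1,"tx":-0.044,"ty":-0.009,"tz":0,"spin":0.12},
    {"gripper":1,"tx":-0.044,"ty":-0.009,"tz":0,"spin":0.12}
  ]
}}

```text
clock: 15.12
position: [537.4, -64.3, 83.6]
ee_rot: [0.062, 0.998, 0.0, -0.005]
contact_force: [-7.5, 4.7, 0.5]
gripper_width: -0.3
```

```bash
python3 chk.py 13
```

```text
[537.36052807 -64.30759022  83.64655916] [-7.03197547  4.79330608  1.41434303] 0.22986705166721094
```

View pics/w13.png

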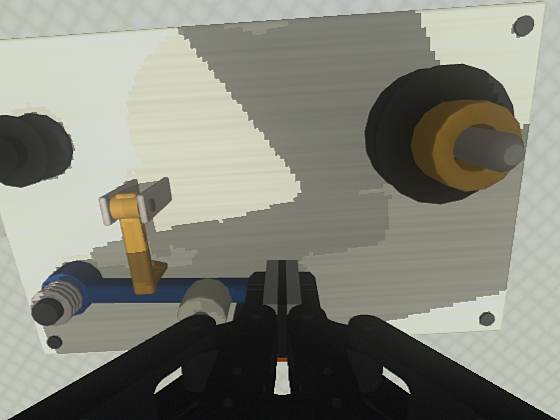

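View pics/k13.png

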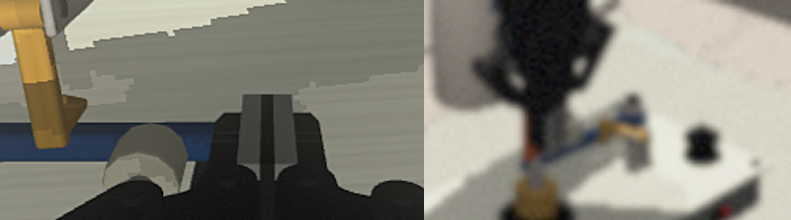

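```bash
python3 - <<'E'
from h import *
for n,(r,c) in {'w8':((200,280),(85,130)),'w12':((195,315),(105,165)),'w13':((185,300),(95,170))}.items():
    im=load(n);hsv=cv2.cvtColor(im['frame'],cv2.COLOR_RGB2HSV)
    m=cv2.inRange(hsv,(10,110,50),(30,255,255))
    D=np.array([dep(im,u,v) for v in range(*r) for u in range(*c) if m[v,u]]);D=D[(D[:,2]>45)&(D[:,2]<130)]
    o=np.argsort(D[:,0]);print(n,len(D))
    for ch in np.array_split(D[o],8): print(ch[:,0].mean().round(1),np.percentile(ch[:,2],[10,50,90]).round(1))
    m=cv2.inRange(hsv,(100,120,30),(125,255,255))
    D=np.array([dep(im,u,v) for v in range(200,310) for u in range(20,260) if m[v,u]]);D=D[(D[:,2]>45)&(D[:,2]<62)]
    d=D[:,:2]-[538.1,-170.1];rr=np.hypot(*d.T);d=d[(rr>25)&(rr<120)]
    print('arm yaw median',np.median(np.arctan2(-d[:,0],d[:,1])), 'q',.4385-np.median(np.arctan2(-d[:,0],d[:,1])),len(d))
E
```

```text
w8 683
490.8 [75.  76.6 78.3]
494.5 [77.5 78.2 79.1]
500.2 [75.4 76.5 77.9]
506.4 [75.3 76.2 76.9]
513.0 [75.1 76.1 77.1]
519.1 [75.1 76.  76.6]
524.8 [72.  75.9 76.6]
530.8 [73.7 75.6 76.4]
arm yaw median 0.39351156134911025 q 0.04498843865088975 5
w12 2733
491.0 [74.6 76.6 78.4]
495.6 [77.3 78.3 79.1]
502.0 [76.1 77.2 78.4]
508.2 [77.1 78.3 79.3]
514.5 [78.1 79.5 80.4]
520.9 [78.2 80.5 81.6]
526.5 [72.  81.4 82.4]
531.2 [67.5 81.6 82.9]
arm yaw median -0.008702963791784325 q 0.4472029637917843 611
w13 2566
491.1 [75.3 76.9 78.4]
495.6 [77.3 78.4 79.2]
502.0 [75.1 76.  76.9]
508.4 [74.6 76.  76.8]
514.8 [74.7 75.9 76.7]
521.2 [72.9 75.8 76.6]
526.9 [63.6 75.6 76.6]
531.2 [61.2 75.3 76.3]
arm yaw median -0.11957037735002066 q 0.5580703773500206 708
```

The pawl is level again, so it has clicked, and the arm is at about 0.56 rad. I'll press a little further towards the stop and hold.

Request:
{"name": "play_rows", "arguments": {
  "targets": [
    {"gripper":1,"tx":-0.006,"ty":0,"tz":0,"spin":0.02},
    {"gripper":1,"tx":-0.012,"ty":0,"tz":0,"spin":0.03},
    {"gripper":1,"tx":-0.012,"ty":0,"tz":0,"spin":0.03},
    {"gripper":1,"tx":-0.012,"ty":0,"tz":0,"spin":0.03},
    {"gripper":1,"tx":-0.012,"ty":0,"tz":0,"spin":0.03},
    {"gripper":1,"tx":-0.012,"ty":0,"tz":0,"spin":0.03},
    {"gripper":1,"tx":-0.012,"ty":0,"tz":0,"spin":0.03},
    {"gripper":1,"tx":-0.012,"ty":0,"tz":0,"spin":0.03}
  ]
}}

```text
clock: 16.27
position: [540.4, -64.4, 83.7]
ee_rot: [0.074, 0.997, 0.0, -0.005]
contact_force: [-7.1, 6.2, 0.4]
gripper_width: 0.2
```

```bash
python3 chk.py 14; python3 - <<'E'
from h import *
im=load('w14');hsv=cv2.cvtColor(im['frame'],cv2.COLOR_RGB2HSV)
m=cv2.inRange(hsv,(100,120,30),(125,255,255))
D=np.array([dep(im,u,v) for v in range(200,310) for u in range(20,260) if m[v,u]]);D=D[(D[:,2]>45)&(D[:,2]<62)]
d=D[:,:2]-[538.1,-170.1];rr=np.hypot(*d.T);d=d[(rr>25)&(rr<120)];print('q',.4385-np.median(np.arctan2(-d[:,0],d[:,1])),read_state()['joint_vel'].round(4))
m=cv2.inRange(hsv,(10,110,50),(30,255,255))
D=np.array([dep(im,u,v) for v in range(180,300) for u in range(85,170) if m[v,u]]);k=(D[:,0]>515)&(D[:,0]<530);print('pawl z',np.median(D[k,2]))
D=np.array([dep(im,u,v) for v in range(40,260) for u in range(350,560) if m[v,u]]);k=(np.hypot(D[:,0]-484,D[:,1]-8.5)<16);print('spacer z',np.percentile(D[k,2],[50,80,95]))
E
```

```text
[540.40726449 -64.41042452  83.65417082] [-8.08216406  6.25017071  0.4051299 ] -0.0473037092534847
q 0.5810813311206635 [-0.0003 -0.0007  0.0006 -0.0016  0.0001  0.0004]
pawl z 75.78656003673976
spacer z [93.1255491  93.92444714 94.51354437]
```

View pics/w14.png

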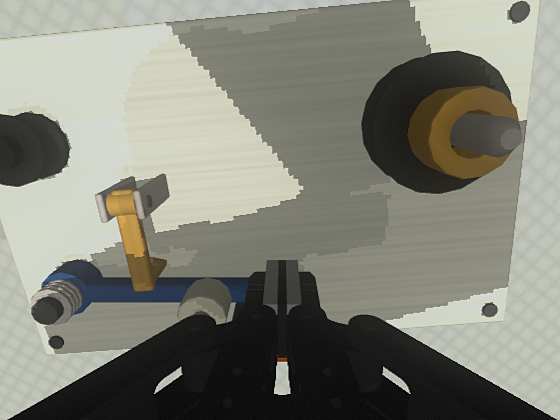

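View pics/t14.png

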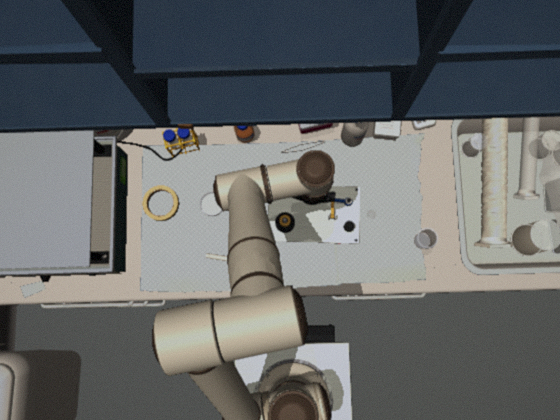

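```bash
python3 -c "
from bench import *
job_done();print(read_state()['contact_force'])"
```

```text
the job is handed in; nothing more can be done
the job is handed in; nothing more can be done
```

Both steps are done in the order asked, and the job is handed in at about 16.5 s on the robot's clock, with no verdict reported.

- **Spacer:** It is over the shaft and let go. Its top measures 93.1 to 93.5 mm above the bench, where 93 mm means fully down on the hub.
- **Tensioner:** The shut fingertips pushed the arm back past the click. The pawl lifted during the push (81 mm high near its nose) and is back down to its rest height of about 76 mm. The arm was steady at about 0.58 rad when I handed in, beyond the roughly 0.43 rad where the pawl would hold it. The fingers were still pressing with about 8 N along the push and 6 N sideways.
- **Other things:** I touched none of the bystanders. In the last overhead picture the tape roll and beaker are where they were. The robot's arm partly hides the petri dish and marker there, so I did not check those two fully.

Three readings disagreed or fell short:
- The overhead camera put the spacer about 3.5 mm off sideways from the wrist and scene cameras, so I went by the wrist camera.
- The gripper read about 28.5 mm on the 31 mm spacer, with no slip seen.
- In one push move I gave sideways numbers about 3 mm off the arc I had worked out. The fingers stayed on the plate.

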